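# Set the tilt stage to 20 degrees on its gauge stack

### The arm

A 6-joint arm with a two-finger parallel gripper is mounted at the origin on the work surface. World frame = base frame: x ahead of the robot, y to its left, z up, the work surface at z = 0. Lengths are in mm, angles in rad, forces in N, time in s.
With the tool pointing down it reaches from about 350 to 875 mm from the base axis. Payload 4.2 kg.
Tool frame: the origin (TCP) lies midway between the tips of the shut fingers; the grasp point (between the pads) lies 19 mm behind it (arm.tcp_to_grasp is the distance from the TCP to the grasp point, in mm); z points along the fingers, y is the line along which they close (so a half turn about z gives the same grasp; the last joint's range is limited). The gripper opens to 85 mm and grips with 20 to 120 N. Pads are 22 mm wide; open, the fingers measure 114 mm over their backs; the gripper's body (76 mm by 85 mm) begins 54 mm behind the grasp point. The pads swing forward as they close: fully open they stand 13 mm farther back than shut.
Start: joints at [-1.001, 0.385, 0.008, 0, -1.194, -0.259], TCP at [191.153, -595.029, 206.212] pointing down, gripper open.
Joint ranges: [-3.14, 3.14], [-1.21, 2.06], [-1.07, 1.41], [-3.16, 2.05], [-2.99, -0.16], [-3.1, 3.1]. Speed limits (rad/s): [2.79, 2.79, 3.14, 3.14, 3.14, 3.14].

### API

Orientations are given as a unit quaternion [x, y, z, w].
In Python, from bench import arm, imaging, job, models gives the robot as it stands.
- The arm moves only by the tool arm_command, never from a script. Its argument "rows" is a list of rows, each an object with "grip": the opening, from 0 (shut) to 1 (fully open); "linear": the shift along the tool's x, y, z in mm, a list of three; "rot": the turn, a rotation vector about the tool's x, y, z in rad, a list of three. In form: [{"grip": grip, "linear": [tx, ty, tz], "rot": [rx, ry, rz]}, ...]. A call has 1 to 10 rows; each row is the pose to reach, as a shift and turn from the pose commanded when the call began, along the tool's axes at that moment; what a row does not reach only later rows make up. A row lasts 1/8 s, in which the tool goes at most 62.5 mm and 10.7 degrees, less where a joint would pass 70% of its speed; a pose out of reach is approached as far as the arm can. A call with a gripper value outside its range is refused whole. The fingers move at their own pace and stop on an object; the grip force is fixed at half the most. Time passes only in rows, so rows that repeat a pose let the fingers close. It gives the time, the measured TCP pose, the force, the opening and the grip force at its end, in the units of the state.
- arm.read_state(): the state, without advancing time (a new reading comes with each control period).
- imaging.get_image(name): name is "side" or "top"; returns a dict with "frame" (384x512x3 uint8, red, green, blue), "fx", "fy", "cx", "cy" (pixels), "extrinsics" (4x4, takes a point from world to camera coordinates). Camera axes: x right, y down, z forward; pixel columns grow to the right and rows downward; lengths in mm; the calibration is good to about 2 mm. A picture is of the moment at which its call begins. There is no depth.
- job.job_done(): hands the job in; it is judged then, once.
Trained networks look in a picture, given as the dict that the camera call returned (one of the last four; its "shot" number tells which), for a name from the list of things; names that differ only in an ending like _2 or _b are one class to them, and where a whole thing is asked for, a point or a joint stands for the part that bears it (a point fixed in the world has none). Each returns a list of dicts, best first, with "score" (0 to 1); they miss things now and then, are a little off and sometimes report something else, mostly with a low value. They report only what shows in the picture. A call takes as long as a camera call.
- models.spot_in(picture, query): "rect" ([left, top, right, bottom] in pixels, round what is visible of it).
- models.tip_of(picture, query): "pixel" ([column, row] in pixels: a listed point, or the origin of a listed thing).
The state is a dict: "clock": time; "joints": joint angles; "joint_vel": joint speeds; "joint_efforts": joint torques, N m; "position": TCP position; "ee_rot": TCP orientation; "contact_force": force on the tool from outside, world axes, zero at the start; "wrist_torque": the same for the moment, N m; "gripper_width": finger opening in mm; "grasp_force": force on a finger pad.
Only numpy, scipy, OpenCV 4.12 (cv2) and the standard library are available. Lean on these libraries where they do the work, as an engineer would, in place of code of your own. Each camera call takes 0.05 s, during which the arm holds its last target. There are 200 camera calls.

### The job

Set the tilt stage to 20 degrees: gently stand the 20 degree gauge stack (the one with the red foot) upright on the stage's base under the roller of the raised plate, let go of it, then press the plate's bare front end down until the roller bears firmly on the stack, and leave it so. Keep off the coated glass on the plate, and leave the other stacks and the glassware where they are.

Things in the scene. Friction and masses are not known exactly. Their poses are not given: they have to be found in the camera images.
- stage: Base of the tilt stage (a sine plate): fixed aluminium slab 220 (its x) x 110 (its y) mm, flat top 22 mm above the bench. Origin: centre of its underside, z up. A plate is hinged near its +x end, which is turned towards the robot; the plate's free end and the open front (-x) look away from the robot. 8 mm cheeks stand beside the hinge only; the front is open at the sides.
- seat (a point): Where the stack's foot belongs: on the base's top under where the roller will be at 20 degrees, a 60 x 70 mm steel pad (stage x = -56, y = 0, z = 22 mm; axes as the stage's). Up to 10 mm off along x or 20 mm along y does no harm; yaw is free. The raised plate overhangs it: come in from the open front, the tool leaning 30 to 45 degrees away from the hinge (fingers pointing down and to the hinge).
- hinge (a point): Middle of the plate's hinge axis, which runs along the stage's y (stage x = +85, z = 30 mm; axes as the stage's). A stiff torque hinge without a spring: the plate stays wherever it is left.
- plate (a joint): Tilt of the plate in rad: 0 level, 0.349 = 20 degrees, grows as the free end rises, stop at 0.80; starts at 0.70 to 0.79. Aluminium plate 90 mm wide, its free end 182 mm from the hinge axis, underside 4 and top 14 mm above the hinge-roller line. Pressing the free end down takes 2 to 4 N; about 10 N more once the roller is on the stack seats it, and it then stays bearing.
- lip (a point): Where to press: middle of the plate's bare front end, on its top face (black thumb pad 34 mm along the plate, 86 mm wide). 167 mm from the hinge axis along the plate, 15 mm from the free edge, 14 mm above the hinge-roller line; moves with the plate. z is normal to the top face, -x points to the free edge.
- roller: Steel roller across the underside of the plate near its free end, 16 mm in diameter, 86 mm long along y, its axis 150 mm from the hinge axis. Origin: its centre. Its underside touches the base's top at 0 degrees, so it stands 150 mm x sin(tilt) above the base's top.
- panel: Coated glass test panel, pale blue, 100 x 70 x 5 mm, clipped on top of the plate between 30 and 130 mm from the hinge axis. Not to be touched. Origin: centre of its underside.
- board: Low wooden board with grey felt, 100 (x) x 320 (y) mm, top 12.7 mm above the bench, fixed, on which the three gauge stacks stand in a row along its y, about 105 mm apart, in any order. Origin: centre of its underside.
- stack_red: The 20 degree stack: wrung steel gauge blocks, 30 x 30 mm and 51.3 mm high, its lower 20 mm enamelled red, about 0.3 kg. Origin: centre of its underside, z up; x and y square to its sides. Loose.
- stack_blue: The 10 degree stack, 30 x 30 x 26 mm high, its foot enamelled blue. Origin: centre of its underside. Loose; leave it.
- stack_yellow: The 30 degree stack, 30 x 30 x 75 mm high, its foot enamelled yellow. Origin: centre of its underside. Loose; leave it.
- amber_jar: Amber glass jar with black cap, 64 mm across, 95 mm high, loose; origin: centre of its underside.
- bottle_a: Clear stoppered bottle, 60 mm across, 115 mm high, loose; origin: centre of its underside.
- bottle_b: Greenish stoppered bottle, 52 mm across, 95 mm high, loose; origin: centre of its underside.
- beaker: Small glass beaker, 64 mm across, 85 mm high, loose; origin: centre of its underside.
- funnel: Whitish plastic funnel standing on its wide mouth, 72 mm across, 72 mm high, loose; origin: centre of its foot.

How it is judged (in metres and radians):
On the way:
1. the red-footed stack stands upright on the base under the raised plate's roller, let go, the roller still clear of it (x of stack_red in the frame of stage between -0.07 and -0.042 m and y of stack_red in the frame of stage between -0.03 and 0.03 m and z of stack_red in the frame of stage between 0.019 and 0.025 m and angle between stack_red's own z axis and vertical below 0.05 rad and contact force between each of the fingers, roller and stack_red below 0.1 N), for 0.2 s.
At the end, for the whole second after the job is handed in: The plate is at 20 degrees within 1 degree with its roller bearing on the red-footed stack (more than 0.3 N), the stack standing upright (within 3 degrees) and still on the base, its centre within 14 mm along the stage and 30 mm across of the place under the roller (value of joint plate between 0.3316 and 0.3665 rad and contact force between roller and stack_red above 0.3 N and x of stack_red in the frame of stage between -0.07 and -0.042 m and y of stack_red in the frame of stage between -0.03 and 0.03 m and z of stack_red in the frame of stage between 0.019 and 0.025 m and angle between stack_red's own z axis and vertical below 0.05 rad and linear speed of stack_red below 0.02 m/s); the robot touches nothing.
It fails at once if the coated glass is touched by the robot (contact force between any of the fingers, the arm and panel above 0.5 N).
It fails at once if another stack or a piece of glassware is moved more than 25 mm (distance of any of stack_blue, stack_yellow, amber_jar, bottle_a, bottle_b, beaker, funnel from where it was at the start of the episode above 0.025 m).
It fails at once if the red-footed stack is dropped or toppled (moves faster than 0.45 m/s when not held, a fall of about 10 mm) (contact force between the fingers and stack_red below 0.1 N and linear speed of stack_red above 0.45 m/s).
It also fails if it takes over 58 s, if anything falls off the work surface, if the arm or the gripper's body presses on something with over 40 N, if the wrist force passes 120 N, or if a joint passes its speed limit or range.

## Working session

There is one attempt and no reset: what is moved stays moved. The work goes in short steps, Python scripts to look and compute and a tool call to move; the robot and the scene stay as the last step left them, time stands still between calls to the robot, and variables do not carry over. Pictures are saved under pics/ and viewed, at most 10 in all, crops included, and the job is handed in when it is done.

Besides the shell and the picture viewer there is one more tool, called after ">>>" as a command line: name --argument value ..., lists and objects as JSON in quotes. arm_command: Moves the arm, as the interface text tells. Its arguments: {"type":"object","properties":{"rows":{"type":"array"}},"required":["rows"]}

```bash
mkdir -p pics; ls
cat > h.py <<'E'
import numpy as np,cv2
from bench import arm,imaging,job,models
from scipy.spatial.transform import Rotation as R
def ray(im,p):
    E=np.array(im["extrinsics"]);d=np.array([(p[0]-im["cx"])/im["fx"],(p[1]-im["cy"])/im["fy"],1])
    return -E[:3,:3].T@E[:3,3],E[:3,:3].T@d
def atz(im,p,z):
    o,d=ray(im,p);return o+d*(z-o[2])/d[2]
def proj(im,P):
    E=np.array(im["extrinsics"]);c=E[:3,:3]@np.array(P)+E[:3,3]
    return np.array([c[0]/c[2]*im["fx"]+im["cx"],c[1]/c[2]*im["fy"]+im["cy"]])
def tri(ims,ps):
    A=np.zeros((3,3));b=np.zeros(3)
    for im,p in zip(ims,ps):
        o,d=ray(im,p);d/=np.linalg.norm(d);M=np.eye(3)-np.outer(d,d);A+=M;b+=M@o
    return np.linalg.solve(A,b)
def save(im,n):cv2.imwrite("pics/"+n,np.array(im["frame"])[:,:,::-1])
E
python3 - <<'E'
from h import *
np.set_printoptions(precision=1,suppress=True)
ims={}
for n in("top","side"):
    im=imaging.get_image(n);save(im,n+"0.png");ims[n]=im
    o,d=ray(im,(256,192));print(n,o,d,im["fx"])
q=dict(stage=0,seat=22,hinge=30,lip=None,roller=None,panel=None,board=0,stack_red=12.7,stack_blue=12.7,stack_yellow=12.7,amber_jar=0,bottle_a=0,beaker=0,funnel=0)
for k,z in q.items():
    r={n:models.tip_of(ims[n],k) for n in ims}
    for n in r:
        for h in r[n][:2]: print(k,n,np.round(h["pixel"]),round(h["score"],2),atz(ims[n],h["pixel"],z) if z is not None else "")
    if all(r.values()): print("   tri",tri(list(ims.values()),[r[n][0]["pixel"] for n in ims]))
print(arm.read_state(), arm.tcp_to_grasp)
E
```

```text
pics
top [ 541.8   10.4 1175.4] [ 0.1  0.  -1. ] 346.7037677227881
side [301.3 861.1 624.6] [ 0.2 -0.8 -0.5] 350.05486606724793
stage top [296. 222.] 0.87 [ 505.6 -107.2    0. ]
stage side [279. 185.] 0.8 [ 513.5 -122.1    0. ]
stage side [293. 159.] 0.55 [ 510.2 -327.     0. ]
   tri [ 507.8 -105.6   10.9]
seat top [296. 210.] 0.91 [ 549.2 -104.4   22. ]
seat side [264. 180.] 0.58 [558.9 -99.9  22. ]
   tri [ 554.3 -103.    21. ]
hinge top [302. 249.] 0.79 [ 419.7 -125.    30. ]
hinge side [305. 178.] 0.88 [ 434.  -149.7   30. ]
   tri [ 425.9 -121.9   47.4]
lip top [303. 218.] 0.7 
lip side [278. 143.] 0.55 
   tri [ 524.6 -111.4  156.8]
panel top [300. 234.] 0.83 
panel side [292. 164.] 0.52 
   tri [ 472.5 -111.6   95. ]
board top [196. 238.] 0.62 [451.  228.7   0. ]
board top [304. 217.] 0.52 [ 524.9 -133.5    0. ]
board side [267. 258.] 0.76 [452.4 227.3   0. ]
board side [263. 180.] 0.62 [ 573.3 -133.7    0. ]
   tri [451.6 228.6   1.4]
stack_red top [222. 231.] 0.44 [475.8 140.3  12.7]
stack_red top [300. 234.] 0.28 [ 467.1 -120.8   12.7]
stack_red side [271. 233.] 0.49 [467.
[... 833 characters left out ...]

beaker side [309. 152.] 0.6 [ 462.6 -401.1    0. ]
beaker side [168. 312.] 0.23 [605.  455.1   0. ]
   tri [ 469.7 -399.9   -0.9]
funnel top [371. 191.] 0.71 [ 611.7 -362.2    0. ]
funnel side [270. 149.] 0.56 [ 617.9 -373.2    0. ]
   tri [ 612.8 -359.5    7.1]
{'clock': 1.5, 'joints': array([-1. ,  0.4,  0. ,  0. , -1.2, -0.3]), 'joint_vel': array([-0.,  0., -0.,  0., -0., -0.]), 'joint_efforts': array([  0. , -39.2,  18.9,   4.2,  -0. ,  -0. ]), 'position': array([ 191.2, -595. ,  206.2]), 'ee_rot': array([-0.2,  1. , -0. ,  0. ]), 'contact_force': array([ 0.8, -1.8,  1. ]), 'wrist_torque': array([ 0., -0.,  0.]), 'grasp_force': 0.0, 'gripper_width': 85.48024584417414} 18.700000000000003
```

View pics/top0.png

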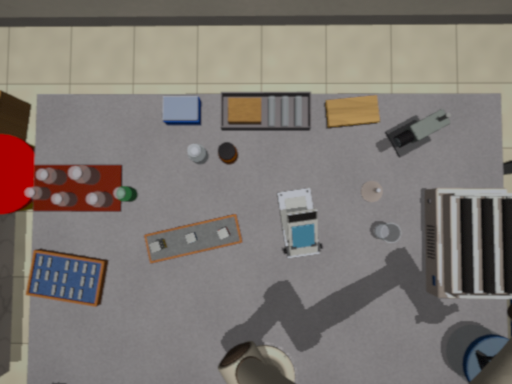

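View pics/side0.png

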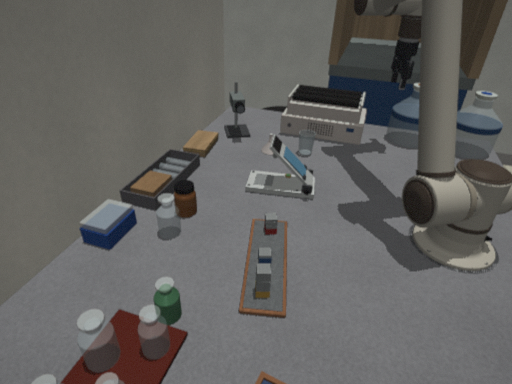

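Top view: the board runs from about (150,250) to (240,225), with red at (222,232), blue at (192,238) and yellow at (160,244). The stage is at (300,222) with its hinge end at the bottom. The side view agrees: red (271,224), stage (281,180), plate raised. Next I'll take close crops to get the yaws.

Run:
```python
import cv2,numpy as np
t=cv2.imread("pics/top0.png");s=cv2.imread("pics/side0.png")
a=cv2.resize(t[182:262,270:330],None,fx=7,fy=7,interpolation=cv2.INTER_CUBIC)
b=cv2.resize(t[216:250,182:244],None,fx=6,fy=6,interpolation=cv2.INTER_CUBIC)
c=cv2.resize(s[130:200,240:325],None,fx=4.2,fy=4.2,interpolation=cv2.INTER_CUBIC)
o=np.zeros((560,790,3),np.uint8);o[:a.shape[0],:a.shape[1]]=a;o[:b.shape[0],425:425+b.shape[1]]=b[:,:365];o[220:220+c.shape[0],425:425+c.shape[1]]=c[:,:365]
cv2.imwrite("pics/crop.png",o)
```

```text
(no output)
```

View pics/crop.png

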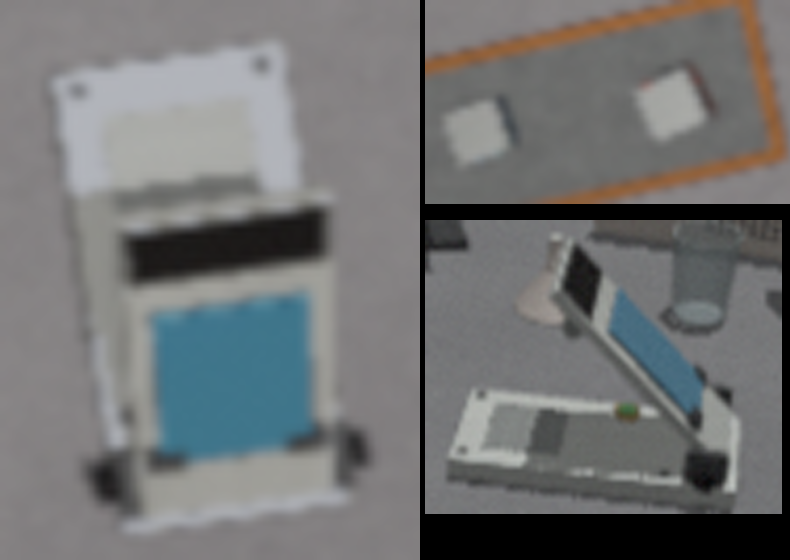

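The crop gives the base corners at about (278,193), (310,188), (288,258) and (320,253) in the top view. The plate is at about 45°, and the red stack's top face is clear. Next step: compute the poses.

Run:
```python
from h import *
np.set_printoptions(precision=1,suppress=True)
t=imaging.get_image("top");s=imaging.get_image("side")
c=[(270+x/7,182+y/7) for x,y in[(55,78),(283,42),(350,495),(128,530)]]
P=np.array([atz(t,p,22) for p in c]);print(P,[np.linalg.norm(P[i]-P[(i+1)%4]) for i in range(4)])
x=(P[3]+P[2]-P[0]-P[1]);yaw=np.arctan2(x[1],x[0]);y=P[0]-P[1];print("ctr",P.mean(0),"yaw",yaw,np.arctan2(y[1],y[0])-np.pi/2)
cs=[(240+(x-425)/4.2,130+(y-220)/4.2) for x,y in[(474,392),(449,462),(728,492)]]
for p in cs: print("side",atz(s,p,22))
r=[(182+(x-425)/6,216+y/6) for x,y in[(637,92),(690,66),(712,112),(660,142)]]
Q=np.array([atz(t,p,64) for p in r]);print("red",Q,Q.mean(0))
e=Q[1]-Q[0]+Q[2]-Q[3];print("red yaw",np.arctan2(e[1],e[0]))
# color centroid of red top? lip/tilt
ts=models.tip_of(t,"stack_red")[:2];print(ts)
print(arm.read_state()["ee_rot"])
th=yaw;o=P.mean(0)
for name,v in dict(seat=(-56,0),hinge=(85,0)).items():
    print(name,o[:2]+np.array([[np.cos(th),-np.sin(th)],[np.sin(th),np.cos(th)]])@v)
```

```text
[[ 603.4  -45.9   22. ]
 [ 620.8 -154.    22. ]
 [ 407.4 -184.7   22. ]
 [ 390.3  -80.4   22. ]] [np.float64(109.51396811722769), np.float64(215.67526552658393), np.float64(105.6528067795557), np.float64(215.8579185056635)]
ctr [ 505.5 -116.2   22. ] yaw -2.9899191383304196 0.1599399594443225
side [ 617.9 -142.2   22. ]
side [601.8 -33.8  22. ]
side [394.3 -69.   22. ]
red [[478.2 149.6  64. ]
 [492.1 121.4  64. ]
 [467.8 109.4  64. ]
 [451.7 137.   64. ]] [472.4 129.3  64. ]
red yaw -1.077436198997099
[{'pixel': [200.7, 160.2], 'score': 0.74}, {'pixel': [221.9, 231.0], 'score': 0.57}]
[-0.2  1.   0.   0. ]
seat [ 560.8 -107.8]
hinge [ 421.5 -129.1]
```

```bash
cat >> h.py <<'E'
np.set_printoptions(precision=3,suppress=True)
def tool(az,lean):
    z=np.array([np.sin(lean)*np.cos(az),np.sin(lean)*np.sin(az),-np.cos(lean)])
    y=np.array([np.sin(az),-np.cos(az),0]);
    return np.column_stack([np.cross(y,z),y,z])
def plan(G,az,lean,off=0):
    "row to bring the point `off` mm behind the TCP to G"
    s=arm.read_state();C=R.from_quat(s["ee_rot"]).as_matrix();T=tool(az,lean)
    t=np.array(G)-off*T[:,2]*-1 if off else np.array(G)
    print("tcp now",s["position"],"target",t,"t",s["clock"],"F",s["contact_force"],"w",s["gripper_width"],"j",s["joints"])
    print("linear",np.round(C.T@(t-s["position"]),1),"rot",np.round(R.from_matrix(C.T@T).as_rotvec(),3))
E
python3 - <<'E'
from h import *
t=imaging.get_image("top");s=imaging.get_image("side")
def blob(im,box,hsvf):
    f=np.array(im["frame"]).astype(int);x0,y0,x1,y1=box;c=f[y0:y1,x0:x1];m=hsvf(c)
    n,l,st,ce=cv2.connectedComponentsWithStats(m.astype(np.uint8));i=1+np.argmax(st[1:,4])
    pts=np.argwhere(l==i)[:,::-1].astype(np.float32);print(st[i],cv2.minAreaRect(pts));return ce[i]+[x0,y0]
pt=blob(t,(212,222,234,244),lambda c:c.min(2)>160);print("top face",pt,atz(t,pt,64))
f=np.array(s["frame"]);c=f[210:240,258:284]
for thr in(130,150): 
    try: ps=blob(s,(258,208,284,240),lambda c:(c[:,:,0]-c[:,:,1]>40)&(c[:,:,0]<200));print("red foot side",ps,atz(s,ps,22));break
    except Exception as e:print(e)
# project guess into both
for g in[(473,131)]:
    print([ (proj(im,(*g,12.7)),proj(im,(*g,64))) for im in(t,s)])
print(models.spot_in(s,"stack_red")[:2],models.spot_in(t,"stack_red")[:2])
plan((473+60,131+30,150),np.pi+.47,.66,18.7)
E
```

```text
[ 8  7  7  9 43] ((10.699999809265137, 11.400001525878906), (6.7082037925720215, 6.260990142822266), 63.43495178222656)
top face [222.837 233.209] [472.276 131.866  64.   ]
[ 8 22 11  4 39] ((13.0, 23.5), (3.0, 10.0), 90.0)
red foot side [270.513 231.436] [467.595 148.615  22.   ]
[(array([224.776, 232.039]), array([223.109, 232.984])), (array([270.177, 229.748]), array([271.276, 214.771]))]
[{'rect': [263.5, 215.6, 278.5, 232.8], 'score': 0.67}] [{'rect': [216.4, 227.2, 227.6, 235.2], 'score': 0.41}]
tcp now [ 191.155 -595.035  206.215] target [522.778 155.808 135.227] t 1.85 F [-0.128  0.396 -0.183] w 85.44374767617553 j [-1.001  0.385  0.008 -0.    -1.194 -0.259]
linear [-545.3  613.5   71. ] rot [ 0.053  0.659 -0.153]
```

>>> arm_command --rows '[{"grip": 1,"linear": [-545,614,-30],"rot": [0.053,0.659,-0.153]},{"grip": 1,"linear": [-545,614,-30],"rot": [0.053,0.659,-0.153]},{"grip": 1,"linear": [-545,614,-30],"rot": [0.053,0.659,-0.153]},{"grip": 1,"linear": [-545,614,-30],"rot": [0.053,0.659,-0.153]},{"grip": 1,"linear": [-545,614,-30],"rot": [0.053,0.659,-0.153]},{"grip": 1,"linear": [-545,614,-30],"rot": [0.053,0.659,-0.153]},{"grip": 1,"linear": [-545,614,-30],"rot": [0.053,0.659,-0.153]},{"grip": 1,"linear": [-545,614,-30],"rot": [0.053,0.659,-0.153]},{"grip": 1,"linear": [-545,614,-30],"rot": [0.053,0.659,-0.153]},{"grip": 1,"linear": [-545,614,-30],"rot": [0.053,0.659,-0.153]}]'

```text
clock: 3.1
position: [443.8, -21.4, 229.3]
ee_rot: [-0.22, 0.92, -0.076, -0.315]
contact_force: [1.3, -1.0, -0.0]
gripper_width: 85.1
grasp_force: 0.0
```

Run:
```python
from h import *
plan((473+60*.9,134+60*.45,150),np.pi+.47,.66,18.7)
```

```text
tcp now [443.815 -21.42  229.326] target [516.778 155.808 135.227] t 3.1 F [ 1.28  -1.008 -0.019] w 85.14995041815456 j [ 0.368  0.415 -0.084  0.064 -1.728 -1.481]
linear [-172.5  125.   -14.8] rot [-0.001  0.    -0.   ]
```

Run:
```python
from h import *
T=tool(np.pi+.47,.66);G=np.array([473,134,43])
plan(G-100*T[:,2],np.pi+.47,.66,18.7)
```

```text
tcp now [443.815 -21.42  229.326] target [517.441 156.575 107.226] t 3.1 F [ 1.28  -1.008 -0.019] w 85.14995041815456 j [ 0.368  0.415 -0.084  0.064 -1.728 -1.481]
linear [-190.4  125.4    6.8] rot [-0.001  0.    -0.   ]
```

>>> arm_command --rows '[{"grip": 1,"linear": [-190,125,7],"rot": [0,0,0]},{"grip": 1,"linear": [-190,125,7],"rot": [0,0,0]},{"grip": 1,"linear": [-190,125,7],"rot": [0,0,0]},{"grip": 1,"linear": [-190,125,7],"rot": [0,0,0]},{"grip": 1,"linear": [-190,125,7],"rot": [0,0,0]},{"grip": 1,"linear": [-190,125,7],"rot": [0,0,0]}]'

```text
clock: 3.85
position: [516.5, 153.5, 107.2]
ee_rot: [-0.22, 0.92, -0.076, -0.315]
contact_force: [-0.7, 0.1, 0.0]
gripper_width: 85.1
grasp_force: 0.0
```

Run:
```python
from h import *
plan((473,134,43),np.pi+.47,.66,18.7)
t=imaging.get_image("top");s=imaging.get_image("side")
f=lambda im,x0,y0,x1,y1,k:cv2.resize(np.array(im["frame"])[y0:y1,x0:x1,::-1],None,fx=k,fy=k,interpolation=cv2.INTER_CUBIC)
a=f(t,180,190,250,260,5.5);b=f(s,230,170,300,240,5.5);cv2.imwrite("pics/pre.png",np.hstack([a,b]))
p=arm.read_state()["position"];print((proj(t,p)-[180,190])*5.5,(proj(s,p)-[230,170])*5.5)
```

```text
tcp now [516.502 153.523 107.185] target [462.778 128.808  28.227] t 3.85 F [-0.734  0.134  0.017] w 85.12519583600486 j [ 0.557  0.7    0.141 -0.053 -1.671 -1.645]
linear [-1.8  2.4 98.6] rot [-0.001 -0.001 -0.001]
[189.802 162.819] [130.04  177.817]
```

View pics/pre.png

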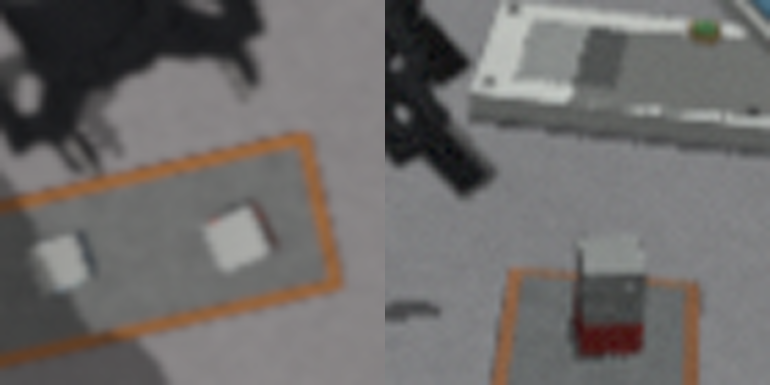

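The stack (top at (235,234) in the left crop) lies on the approach line between the fingers at (95,155) and (245,85). Advance and grip.

>>> arm_command --rows '[{"grip": 1,"linear": [-1,2,35],"rot": [0,0,0]},{"grip": 1,"linear": [-2,2,70],"rot": [0,0,0]},{"grip": 1,"linear": [-2,2,90],"rot": [0,0,0]},{"grip": 1,"linear": [-2,2,98],"rot": [0,0,0]},{"grip": 1,"linear": [-2,2,98],"rot": [0,0,0]},{"grip": 0,"linear": [-2,2,98],"rot": [0,0,0]},{"grip": 0,"linear": [-2,2,98],"rot": [0,0,0]},{"grip": 0,"linear": [-2,2,98],"rot": [0,0,0]},{"grip": 0,"linear": [-2,2,98],"rot": [0,0,0]},{"grip": 0,"linear": [-2,2,98],"rot": [0,0,0]}]'

```text
clock: 5.2
position: [463.8, 129.5, 28.7]
ee_rot: [-0.22, 0.92, -0.076, -0.315]
contact_force: [1.0, 2.0, 3.7]
gripper_width: 28.5
grasp_force: 59.1
```

Run:
```python
from h import *
plan((473,134,100),np.pi+.47,.66,18.7)
```

```text
tcp now [463.765 129.517  28.664] target [462.778 128.808  85.227] t 5.2 F [0.992 1.956 3.661] w 28.54996676326789 j [ 0.568  0.708 -0.082 -0.06  -1.439 -1.641]
linear [ 35.6  -0.2 -44. ] rot [-0.001  0.001 -0.   ]
```

>>> arm_command --rows '[{"grip": 0,"linear": [9,0,-11],"rot": [0,0,0]},{"grip": 0,"linear": [22,0,-27],"rot": [0,0,0]},{"grip": 0,"linear": [36,0,-44],"rot": [0,0,0]},{"grip": 0,"linear": [49,0,-60],"rot": [0,0,0]},{"grip": 0,"linear": [49,0,-60],"rot": [0,0,0]}]'

```text
clock: 5.82
position: [462.8, 128.7, 107.7]
ee_rot: [-0.22, 0.921, -0.075, -0.313]
contact_force: [-0.3, 0.0, -2.3]
gripper_width: 28.5
grasp_force: 59.2
```

Run:
```python
from h import *
a=np.pi+.156
plan((559+100*.988,-104+15.5,114),a,.66,18.7)
```

```text
tcp now [462.76  128.748 107.743] target [646.474 -90.281  99.227] t 5.825 F [-0.301  0.003 -2.332] w 28.54453039536658 j [ 0.568  0.609 -0.034 -0.059 -1.581 -1.649]
linear [ -56.5 -278.5  -32.5] rot [-0.192  0.005  0.248]
```

>>> arm_command --rows '[{"grip": 0,"linear": [-7,-35,-4],"rot": [-0.024,0,0.031]},{"grip": 0,"linear": [-17,-83,-10],"rot": [-0.058,0.001,0.074]},{"grip": 0,"linear": [-27,-132,-15],"rot": [-0.091,0.002,0.118]},{"grip": 0,"linear": [-37,-181,-21],"rot": [-0.125,0.003,0.161]},{"grip": 0,"linear": [-47,-230,-27],"rot": [-0.158,0.004,0.205]},{"grip": 0,"linear": [-54,-265,-31],"rot": [-0.182,0.005,0.236]},{"grip": 0,"linear": [-57,-278,-32],"rot": [-0.192,0.005,0.248]},{"grip": 0,"linear": [-57,-278,-32],"rot": [-0.192,0.005,0.248]}]'

```text
clock: 6.82
position: [644.7, -91.5, 94.2]
ee_rot: [-0.072, 0.942, -0.026, -0.327]
contact_force: [-0.1, 0.3, -2.3]
gripper_width: 28.3
grasp_force: 59.4
```

Run:
```python
from h import *
a=np.pi+.156
plan((559,-104,59),a,.66,18.7)
t=imaging.get_image("top");s=imaging.get_image("side")
f=lambda im,x0,y0,x1,y1,k:cv2.resize(np.array(im["frame"])[y0:y1,x0:x1,::-1],None,fx=k,fy=k,interpolation=cv2.INTER_CUBIC)
aa=f(t,260,155,340,255,5.0);b=f(s,225,120,305,220,5.0);cv2.imwrite("pics/front.png",np.hstack([aa,b]))
for im,o in((t,(260,155)),(s,(225,120))):
  for P in((559,-104,22),(559,-104,73)):print((proj(im,P)-o+.5)*5)
  for q in("seat","stage","stack_red","lip","hinge"):print(q,[(np.round((np.array(h["pixel"])-o+.5)*5),round(h["score"],2)) for h in models.tip_of(im,q)[:1]])
```

```text
tcp now [644.656 -91.519  94.24 ] target [ 547.674 -105.781   44.227] t 6.825 F [-0.147  0.285 -2.259] w 28.300100612029993 j [ 0.118  0.896  0.483  0.023 -1.825 -1.538]
linear [ 46.    0.8 100. ] rot [ 0.001 -0.008 -0.002]
[179.405 260.281]
[187.399 259.115]
seat [(array([183., 258.]), 0.75)]
stage []
stack_red [(array([158., 111.]), 0.56)]
lip [(array([228., 312.]), 0.69)]
hinge [(array([207., 475.]), 0.67)]
[201.649 299.946]
[205.477 232.793]
seat [(array([207., 301.]), 0.88)]
stage []
stack_red [(array([189., 294.]), 0.58)]
lip [(array([284., 113.]), 0.75)]
hinge [(array([-280.,  571.]), 0.71)]
```

View pics/front.png

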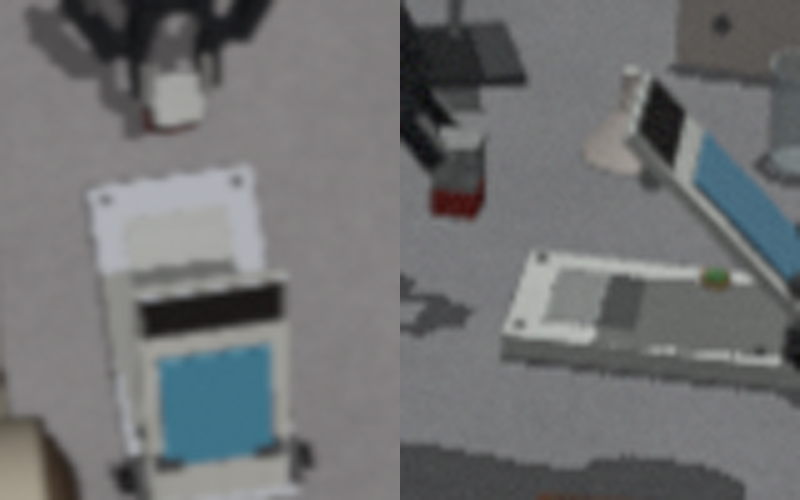

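Stack is held upright in front of the base. The pad centre projects at about (180,260) in the top crop and (202,300) in the side crop, matching the network's seat point. Moving in.

>>> arm_command --rows '[{"grip": 0,"linear": [6,0,14],"rot": [0,0,0]},{"grip": 0,"linear": [15,0,32],"rot": [0,0,0]},{"grip": 0,"linear": [24,0,52],"rot": [0,0,0]},{"grip": 0,"linear": [33,1,72],"rot": [0,-0.008,0]},{"grip": 0,"linear": [40,1,88],"rot": [0,-0.008,0]},{"grip": 0,"linear": [44,1,97],"rot": [0,-0.008,0]},{"grip": 0,"linear": [46,1,100],"rot": [0,-0.008,0]},{"grip": 0,"linear": [46,1,100],"rot": [0,-0.008,0]}]'

```text
clock: 8.43
position: [548.8, -104.7, 46.1]
ee_rot: [-0.074, 0.944, -0.026, -0.321]
contact_force: [0.2, -0.1, -2.8]
gripper_width: 28.4
grasp_force: 59.4
```

Run:
```python
from h import *
a=np.pi+.156
plan((559,-104,52.7),a,.66,18.7)
s=imaging.get_image("side");t=imaging.get_image("top")
f=lambda im,x0,y0,x1,y1,k:cv2.resize(np.array(im["frame"])[y0:y1,x0:x1,::-1],None,fx=k,fy=k,interpolation=cv2.INTER_CUBIC)
cv2.imwrite("pics/in.png",np.hstack([f(t,270,175,330,255,5),f(s,235,125,315,205,5)]))
```

```text
tcp now [ 548.813 -104.678   46.07 ] target [ 547.674 -105.781   37.927] t 8.425 F [ 0.198 -0.132 -2.842] w 28.428936579679153 j [ 0.117  0.781  0.106  0.026 -1.552 -1.541]
linear [-3.9 -0.9  7.2] rot [-0.002  0.004 -0.001]
```

View pics/in.png

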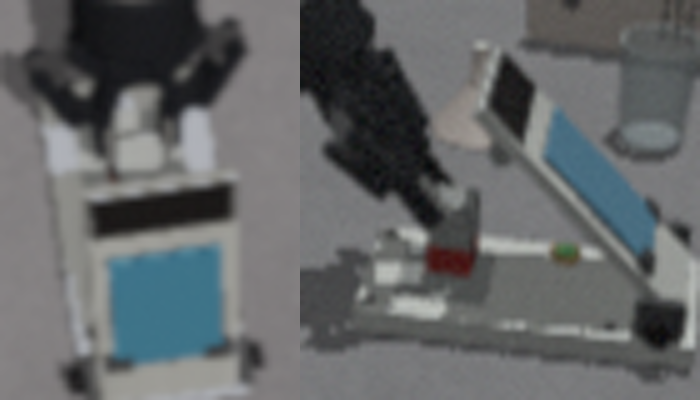

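Stack is upright over the pad under the raised plate. Lowering gently.

>>> arm_command --rows '[{"grip": 0,"linear": [-1,0,1.5],"rot": [0,0.004,0]},{"grip": 0,"linear": [-2,0,3],"rot": [0,0.004,0]},{"grip": 0,"linear": [-3,0,4.4],"rot": [0,0.004,0]},{"grip": 0,"linear": [-3.9,0,5.5],"rot": [0,0.004,0]},{"grip": 0,"linear": [-4.2,0,6.1],"rot": [0,0.004,0]},{"grip": 0,"linear": [-4.2,0,6.1],"rot": [0,0.004,0]}]'

```text
clock: 9.28
position: [548.0, -104.7, 38.8]
ee_rot: [-0.074, 0.943, -0.026, -0.323]
contact_force: [0.1, 1.0, -0.8]
gripper_width: 28.2
grasp_force: 59.6
```

>>> arm_command --rows '[{"grip": 0,"linear": [-0.3,0,0.4],"rot": [0,0,0]},{"grip": 0,"linear": [-0.6,0,0.8],"rot": [0,0,0]},{"grip": 0,"linear": [-0.6,0,0.8],"rot": [0,0,0]}]'

```text
clock: 9.65
position: [548.1, -104.7, 38.6]
ee_rot: [-0.074, 0.943, -0.026, -0.324]
contact_force: [0.2, 2.1, 5.4]
gripper_width: 28.2
grasp_force: 60.2
```

>>> arm_command --rows '[{"grip": 0.7,"linear": [0,0,0],"rot": [0,0,0]},{"grip": 0.7,"linear": [0,0,0],"rot": [0,0,0]},{"grip": 0.7,"linear": [0,0,0],"rot": [0,0,0]},{"grip": 0.7,"linear": [0,0,0],"rot": [0,0,0]},{"grip": 0.7,"linear": [0,0,-8],"rot": [0,0,0]},{"grip": 0.7,"linear": [0,0,-25],"rot": [0,0,0]},{"grip": 0.7,"linear": [0,0,-55],"rot": [0,0,0]},{"grip": 0.7,"linear": [0,0,-90],"rot": [0,0,0]},{"grip": 0.7,"linear": [0,0,-130],"rot": [0,0,0]},{"grip": 0.7,"linear": [0,0,-130],"rot": [0,0,0]}]'

```text
clock: 10.9
position: [629.4, -91.9, 142.5]
ee_rot: [-0.074, 0.944, -0.027, -0.32]
contact_force: [0.0, 0.6, -0.1]
gripper_width: 59.7
grasp_force: 0.0
```

Run:
```python
from h import *
s=imaging.get_image("side");t=imaging.get_image("top")
f=lambda im,x0,y0,x1,y1,k:cv2.resize(np.array(im["frame"])[y0:y1,x0:x1,::-1],None,fx=k,fy=k,interpolation=cv2.INTER_CUBIC)
cv2.imwrite("pics/placed.png",np.hstack([f(t,270,175,330,255,5),f(s,235,125,315,205,5)]))
l=[models.tip_of(im,"lip")[0]["pixel"] for im in(t,s)];print("lip",l,tri((t,s),l))
# lip prediction for tilts
x=np.array([-.988,-.155]);seat=np.array([559,-104.]);o=seat+56*x
for th in(.70,.75,.79,.349):
    sx=85-167*np.cos(th)+14*np.sin(th);P=np.array([*(o+sx*x),30+167*np.sin(th)+14*np.cos(th)])
    print(th,P,proj(t,P),proj(s,P))
e=[85-182*np.cos(.75)+14*np.sin(.75)]
plan((600,-96,220),np.pi+.156,0,0)
```

```text
lip [[302.6, 220.1], [279.8, 143.6]] [ 518.489 -111.359  156.909]
0.7 [ 536.977 -107.455  148.292] [300.82  213.405] [273.877 145.674]
0.75 [ 530.989 -108.394  154.077] [301.372 215.46 ] [275.931 144.174]
0.79 [ 525.998 -109.177  158.483] [301.821 217.19 ] [277.645 143.037]
0.349 [ 570.011 -102.273  100.263] [297.331 202.627] [262.577 158.255]
tcp now [625.75  -92.124 139.188] target [600 -96 220] t 11.1 F [0.198 0.234 0.575] w 59.45605234954396 j [ 0.121  0.825  0.45   0.023 -1.86  -1.537]
linear [ 70.3   0.1 -47.6] rot [-0.001 -0.664 -0.001]
```

View pics/placed.png

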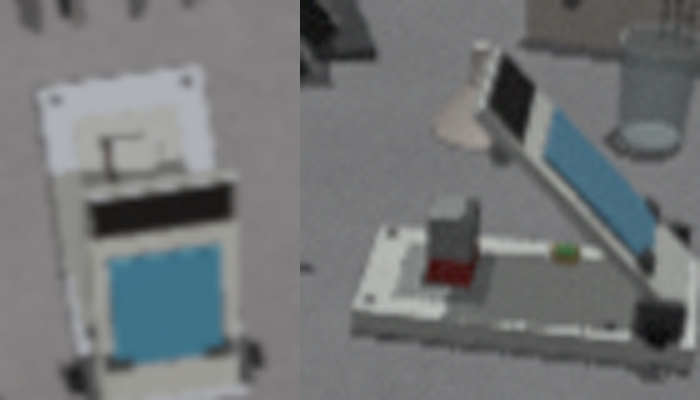

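Stack stands upright on the pad, gripper clear; plate still at about 0.78 rad. Next: shut the fingers, rise, and lean the tool outward for pressing.

```bash
cat >> h.py <<'E'
X=np.array([-.988,-.155]);O=np.array([559,-104.])+56*X
def press(t,g,r=163):
    return np.array([*(O+(85-r*np.cos(t)+(14+g)*np.sin(t))*X),30+r*np.sin(t)+(14+g)*np.cos(t)])
E
python3 - <<'E'
from h import *
plan((610,-95,250),np.pi+.156,-.3,0)
E
```

```text
tcp now [625.75  -92.124 139.188] target [610 -95 250] t 11.1 F [0.198 0.234 0.575] w 59.45605234954396 j [ 0.121  0.825  0.45   0.023 -1.86  -1.537]
linear [ 80.9  -0.5 -77.4] rot [-0.001 -0.964 -0.   ]
```

>>> arm_command --rows '[{"grip": 0,"linear": [20,0,-30],"rot": [0,0,0]},{"grip": 0,"linear": [60,0,-60],"rot": [0,-0.18,0]},{"grip": 0,"linear": [80,0,-77],"rot": [0,-0.36,0]},{"grip": 0,"linear": [80,0,-77],"rot": [0,-0.54,0]},{"grip": 0,"linear": [80,0,-77],"rot": [0,-0.72,0]},{"grip": 0,"linear": [80,0,-77],"rot": [0,-0.9,0]},{"grip": 0,"linear": [80,0,-77],"rot": [0,-0.964,0]},{"grip": 0,"linear": [80,0,-77],"rot": [0,-0.964,0]},{"grip": 0,"linear": [80,0,-77],"rot": [0,-0.964,0]}]'

```text
clock: 12.22
position: [611.2, -94.4, 249.7]
ee_rot: [-0.077, 0.986, 0.011, 0.15]
contact_force: [0.2, -0.1, -0.0]
gripper_width: 0.3
grasp_force: 0.0
```

Run:
```python
from h import *
plan(press(.78,25),np.pi+.156,-.3,0)
```

```text
tcp now [611.239 -94.424 249.739] target [ 507.082 -112.145  172.36 ] t 12.225 F [ 0.244 -0.088 -0.02 ] w 0.28310010338176783 j [ 0.1    0.198 -0.175 -0.019 -0.897 -1.505]
linear [123.9  -1.1  42.5] rot [-0.002  0.002  0.001]
```

>>> arm_command --rows '[{"grip": 0,"linear": [30,0,0],"rot": [0,0,0]},{"grip": 0,"linear": [70,0,10],"rot": [0,0,0]},{"grip": 0,"linear": [105,-1,25],"rot": [0,0,0]},{"grip": 0,"linear": [122,-1,40],"rot": [0,0,0]},{"grip": 0,"linear": [124,-1,42.5],"rot": [0,0,0]},{"grip": 0,"linear": [124,-1,42.5],"rot": [0,0,0]}]'

```text
clock: 12.98
position: [508.3, -111.9, 172.8]
ee_rot: [-0.078, 0.985, 0.011, 0.151]
contact_force: [0.2, 0.1, -0.3]
gripper_width: 0.0
grasp_force: 0.0
```

Run:
```python
from h import *
plan(press(.78,5),np.pi+.156,-.3,0)
s=arm.read_state();C=R.from_quat(s["ee_rot"]).as_matrix()
for t in(.78,.72,.66,.6,.54,.48,.42,.38,.36,.349,.33):
    P=press(t,11*np.sin(t-.3));print(t,P,C.T@(P-s["position"]))
s=imaging.get_image("side");t=imaging.get_image("top")
f=lambda im,x0,y0,x1,y1,k:cv2.resize(np.array(im["frame"])[y0:y1,x0:x1,::-1],None,fx=k,fy=k,interpolation=cv2.INTER_CUBIC)
cv2.imwrite("pics/pp.png",np.hstack([f(t,270,175,330,255,5),f(s,235,125,315,205,5)]))
```

```text
tcp now [ 508.264 -111.864  172.83 ] target [ 520.978 -109.965  158.142] t 12.975 F [ 0.154  0.145 -0.345] w 0.03187275378534902 j [ 0.082  0.099 -0.5   -0.032 -0.67  -1.474]
linear [-7.9 -0.1 17.9] rot [-0.002  0.003  0.001]
0.78 [ 520.923 -109.974  158.198] [-7.846 -0.075 17.786]
0.72 [ 528.723 -108.75   151.377] [-13.344  -0.067  26.653]
0.66 [ 536.088 -107.595  144.059] [-18.273  -0.059  35.864]
0.6 [ 542.984 -106.513  136.274] [-22.61   -0.048  45.378]
0.54 [ 549.381 -105.509  128.055] [-26.336  -0.036  55.156]
0.48 [ 555.251 -104.588  119.435] [-29.433  -0.022  65.157]
0.42 [ 560.569 -103.754  110.451] [-31.887  -0.007  75.339]
0.38 [ 563.795 -103.248  104.278] [-33.16    0.004  82.205]
0.36 [ 565.31  -103.01   101.141] [-33.687   0.009  85.657]
0.349 [ 566.115 -102.884   99.402] [-33.946   0.013  87.56 ]
0.33 [ 567.459 -102.673   96.376] [-34.34    0.018  90.854]
```

View pics/pp.png

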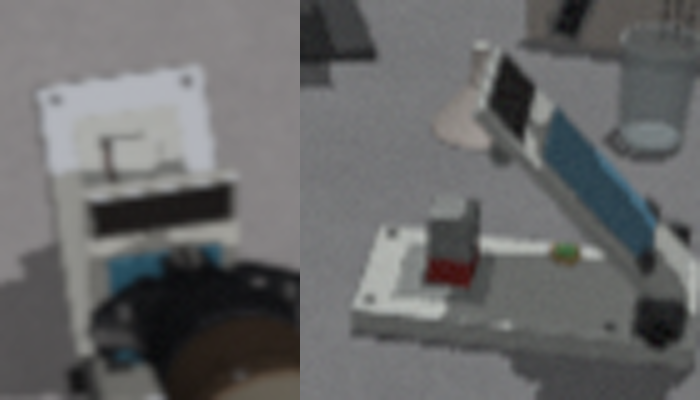

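The top crop shows the fingertips near (185,258), apparently over the panel, and the side crop shows no gripper at all. Checking the projection before touching anything.

Run:
```python
from h import *
s=imaging.get_image("side");t=imaging.get_image("top")
st=arm.read_state();p=st["position"];C=R.from_quat(st["ee_rot"]).as_matrix();print(p,C[:,2])
for im in(s,t):
  print(proj(im,p),proj(im,p-100*C[:,2]))
f=lambda im,x0,y0,x1,y1,k:cv2.resize(np.array(im["frame"])[y0:y1,x0:x1,::-1],None,fx=k,fy=k,interpolation=cv2.INTER_CUBIC)
cv2.imwrite("pics/pp2.png",np.hstack([f(t,260,170,360,290,4),f(s,225,60,325,180,4)]))
```

```text
[ 507.908 -111.832  173.138] [ 0.296  0.045 -0.954]
[283.894 139.279] [296.724 110.195]
[303.362 223.579] [309.617 236.292]
```

View pics/pp2.png

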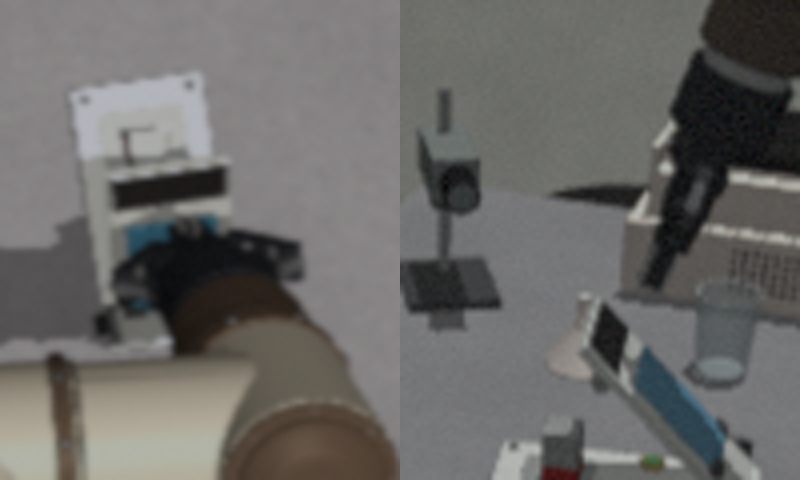

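Fingertip appears at about (650,290) in the side crop, 7 px above the projected TCP. The measured contact heights during placing confirm the kinematics, and the tip is clear of the plate end (590,320). Approaching slowly and watching the force.

>>> arm_command --rows '[{"grip": 0,"linear": [-5,0,5],"rot": [0,0,0]},{"grip": 0,"linear": [-8,0,9],"rot": [0,0,0]},{"grip": 0,"linear": [-10,0,13],"rot": [0,0,0]},{"grip": 0,"linear": [-11,0,17],"rot": [0,0,0]},{"grip": 0,"linear": [-12,0,19],"rot": [0,0,0]},{"grip": 0,"linear": [-12,0,19],"rot": [0,0,0]}]'

```text
clock: 13.92
position: [523.7, -109.3, 157.7]
ee_rot: [-0.077, 0.986, 0.011, 0.15]
contact_force: [-0.6, 1.4, 1.3]
gripper_width: 0.0
grasp_force: 0.0
```

>>> arm_command --rows '[{"grip": 0,"linear": [-1.5,0,3],"rot": [0,0,0]},{"grip": 0,"linear": [-3.5,0,7],"rot": [0,0,0]},{"grip": 0,"linear": [-6,0,12],"rot": [0,0,0]},{"grip": 0,"linear": [-9,0,17],"rot": [0,0,0]},{"grip": 0,"linear": [-9,0,17],"rot": [0,0,0]}]'

```text
clock: 14.55
position: [537.3, -107.2, 143.7]
ee_rot: [-0.077, 0.986, 0.011, 0.15]
contact_force: [0.1, -0.1, -0.1]
gripper_width: -0.0
grasp_force: 0.0
```

Run:
```python
from h import *
s=imaging.get_image("side");t=imaging.get_image("top")
f=lambda im,x0,y0,x1,y1,k:cv2.resize(np.array(im["frame"])[y0:y1,x0:x1,::-1],None,fx=k,fy=k,interpolation=cv2.INTER_CUBIC)
cv2.imwrite("pics/pp3.png",np.hstack([f(t,265,175,345,255,5),f(s,235,100,315,180,5)]))
```

```text
(no output)
```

View pics/pp3.png

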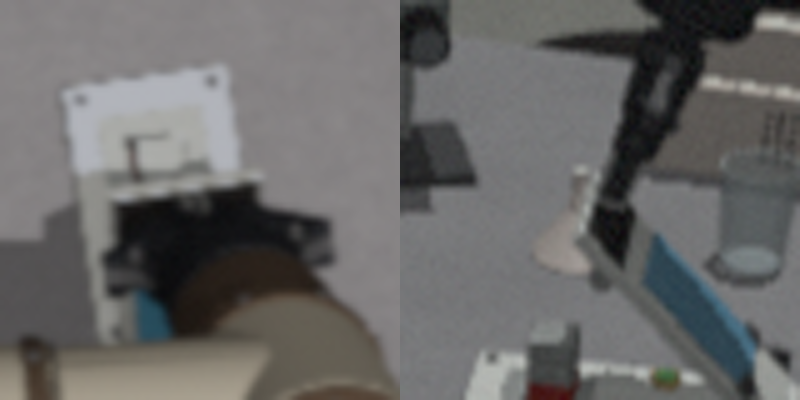

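Fingertip is at about (608,203), over the black pad (centre about (610,222)) in the side crop and not yet touching. Going straight down in small steps.

>>> arm_command --rows '[{"grip": 0,"linear": [0.9,0,3],"rot": [0,0,0]},{"grip": 0,"linear": [1.8,0,6],"rot": [0,0,0]},{"grip": 0,"linear": [1.8,0,6],"rot": [0,0,0]}]'

```text
clock: 15.02
position: [537.0, -107.2, 137.7]
ee_rot: [-0.077, 0.986, 0.011, 0.15]
contact_force: [0.5, 0.3, -0.2]
gripper_width: -0.0
grasp_force: 0.0
```

```bash
cat >> h.py <<'E'
def tilt(s):
    f=np.array(s["frame"]).astype(int)[110:200,250:325] if isinstance(s,dict) else s[110:200,250:325,::-1].astype(int)
    m=(f[:,:,2]-f[:,:,0]>40);n,l,st,ce=cv2.connectedComponentsWithStats(m.astype(np.uint8))
    i=1+np.argmax(st[1:,4]);return ce[i]+[250,110],st[i,4]
E
python3 - <<'E'
from h import *
s=imaging.get_image("side");t=imaging.get_image("top")
print(tilt(cv2.imread("pics/side0.png")),tilt(s))
for im in(s,t):print([(h["pixel"],h["score"]) for h in models.tip_of(im,"lip")[:1]],[(h["rect"],h["score"]) for h in models.spot_in(im,"plate")[:1]])
# predicted panel centre vs tilt
for th in(.8,.78,.74,.7,.65,.6,.55,.5):
    print(th,proj(s,press(th,5,80)),"lip",proj(s,press(th,0,167)))
print(proj(s,arm.read_state()["position"]))
E
```

```text
(array([294.414, 161.269]), np.int32(227)) (array([299.19 , 162.381]), np.int32(42))
[([276.9, 142.0], 0.95)] [([270.7, 139.8, 313.3, 184.9], 0.92)]
[] [([287.2, 209.7, 318.9, 244.0], 0.64)]
0.8 [296.988 161.669] lip [278.084 142.762]
0.78 [296.516 161.863] lip [277.211 143.316]
0.74 [295.59  162.273] lip [275.512 144.467]
0.7 [294.685 162.715] lip [273.877 145.674]
0.65 [293.588 163.311] lip [271.926 147.258]
0.6 [292.532 163.953] lip [270.083 148.921]
0.55 [291.517 164.639] lip [268.351 150.657]
0.5 [290.548 165.367] lip [266.734 152.46 ]
[273.534 148.62 ]
```

Plate has not moved (lip still at about 0.78 rad). Both views fit the real tip being about 20 mm behind the TCP along the tool, so it is just touching now. I'll shift inward slightly and continue along the arc from here.

>>> arm_command --rows '[{"grip": 0,"linear": [4,0,0],"rot": [0,0,0]},{"grip": 0,"linear": [4,0,3],"rot": [0,0,0]},{"grip": 0,"linear": [3,0,6],"rot": [0,0,0]},{"grip": 0,"linear": [2,0,9],"rot": [0,0,0]},{"grip": 0,"linear": [2,0,9],"rot": [0,0,0]}]'

```text
clock: 15.95
position: [538.4, -107.1, 128.8]
ee_rot: [-0.077, 0.986, 0.011, 0.151]
contact_force: [-0.6, -0.1, -0.4]
gripper_width: 0.5
grasp_force: 0.0
```

Run:
```python
from h import *
s=imaging.get_image("side")
print([(h["pixel"],h["score"]) for h in models.tip_of(s,"lip")[:1]],[(h["rect"],h["score"]) for h in models.spot_in(s,"plate")[:1]])
p=arm.read_state();C=R.from_quat(p["ee_rot"]).as_matrix();print(p["position"]-20*C[:,2],p["contact_force"],proj(s,p["position"]-20*C[:,2]))
```

```text
[([276.6, 141.8], 0.75)] [([267.8, 137.5, 313.1, 184.1], 0.97)]
[ 531.553 -108.031  147.237] [-0.614 -0.003 -0.247] [275.581 146.186]
```

Run:
```python
from h import *
for n,(x0,y0,x1,y1) in(("side",(262,100,312,175)),("top",(275,195,330,235))):
    im=imaging.get_image(n);f=np.array(im["frame"]).astype(int);g=cv2.imread(f"pics/{n}0.png")[:,:,::-1].astype(int)
    d=(np.abs(f-g).sum(2)>75)[y0:y1,x0:x1]
    k,l,st,ce=cv2.connectedComponentsWithStats(d.astype(np.uint8))
    print(n,[list(r+[x0,y0,0,0,0]) for r in st[1:] if r[4]>15])
    i=1+np.argmax(st[1:,4]);m=l==i
    if n=="side":
        for y in range(128-y0,160-y0,2):
            c=np.where(m[y])[0];print(y+y0,(c.min()+x0,c.max()+x0,len(c)) if len(c) else "")
    else:
        for x in range(285-x0,325-x0,3):
            c=np.where(m[:,x])[0];print(x+x0,(c.min()+y0) if len(c) else "")
    p=arm.read_state();C=R.from_quat(p["ee_rot"]).as_matrix()
    for k in(0,20,40,60):print(k,proj(im,p["position"]-k*C[:,2]))
```

```text
side [[np.int64(270), np.int64(100), np.int64(39), np.int64(55), np.int64(668)], [np.int64(276), np.int64(142), np.int64(29), np.int64(33), np.int64(252)], [np.int64(262), np.int64(165), np.int64(9), np.int64(10), np.int64(73)]]
128 (np.int64(279), np.int64(289), 11)
130 (np.int64(278), np.int64(288), 11)
132 (np.int64(277), np.int64(287), 11)
134 (np.int64(277), np.int64(285), 9)
136 (np.int64(273), np.int64(285), 12)
138 (np.int64(273), np.int64(282), 8)
140 (np.int64(272), np.int64(281), 5)
142 (np.int64(272), np.int64(273), 2)
144 (np.int64(271), np.int64(274), 3)
146 (np.int64(270), np.int64(272), 3)
148 (np.int64(271), np.int64(274), 4)
150 (np.int64(274), np.int64(277), 4)
152 (np.int64(275), np.int64(277), 3)
154 (np.int64(277), np.int64(278), 2)
156 
158 
0 [273.299 151.469]
20 [275.567 146.16 ]
40 [277.883 140.741]
60 [280.248 135.208]
top [[np.int64(286), np.int64(202), np.int64(12), np.int64(7), np.int64(31)], [np.int64(288), np.int64(208), np.int64(18), np.int64(4), np.int64(21)], [np.int64(287), np.int64(209), np.int64(30), np.int64(8), np.int64(95)], [np.int64(275), np.int64(216), np.int64(55), np.int64(19), np.int64(836)]]
285 224
288 222
291 222
294 221
297 221
300 220
303 220
306 219
309 219
312 219
315 218
318 216
321 217
324 217
0 [299.956 213.184]
20 [300.991 215.206]
40 [302.067 217.306]
60 [303.185 219.489]
```

Differencing against the first picture shows the plate's free end has moved down by about 3 px, so the fingertip is pushing it (about 0.70 rad now). Continuing along the arc.

>>> arm_command --rows '[{"grip": 0,"linear": [-2,0,4],"rot": [0,0,0]},{"grip": 0,"linear": [-4.5,0,9],"rot": [0,0,0]},{"grip": 0,"linear": [-7,0,14],"rot": [0,0,0]},{"grip": 0,"linear": [-9,0,19],"rot": [0,0,0]},{"grip": 0,"linear": [-11,0,24],"rot": [0,0,0]}]'

```text
clock: 16.82
position: [555.5, -104.4, 108.7]
ee_rot: [-0.077, 0.986, 0.011, 0.15]
contact_force: [-2.9, -0.6, 2.2]
gripper_width: 0.2
grasp_force: 1.5
```

```bash
cat >> h.py <<'E'
def status():
    s=imaging.get_image("side");p=arm.read_state();C=R.from_quat(p["ee_rot"]).as_matrix()
    print("lip",[(np.round(h["pixel"],1),round(h["score"],2)) for h in models.tip_of(s,"lip")[:1]],"plate",[(np.round(h["rect"],1),round(h["score"],2)) for h in models.spot_in(s,"plate")[:1]],
      "red",[(np.round(h["rect"],1),round(h["score"],2)) for h in models.spot_in(s,"stack_red")[:1]])
    for k in(0,20):
        q=p["position"]-k*C[:,2];v=q[:2]-O;a=85-v@X;b=q[2]-30;Rr=np.hypot(a,b)
        print(k,"R",round(Rr,1),"t",round(np.arctan2(b,a)-np.arcsin(16/Rr),3),"side y",round(v@[-X[1],X[0]],1))
    g=cv2.imread("pics/side0.png")[:,:,::-1].astype(int);f=np.array(s["frame"]).astype(int)
    print("F",p["contact_force"],"j",p["joints"],"clock",p["clock"])
E
python3 -c "
from h import *
status()"
```

```text
lip [(array([269.9, 149.6]), 0.81)] plate [(array([261.2, 144.3, 314.3, 185.4]), 0.97)] red [(array([243.4, 141.4, 316.9, 199.2]), 0.74)]
0 R 158.5 t 0.415 side y -0.1
20 R 163.9 t 0.538 side y -0.2
F [-0.329 -0.7    0.498] j [ 0.09   0.255 -0.491 -0.036 -0.523 -1.476] clock 16.875
```

>>> arm_command --rows '[{"grip": 0,"linear": [-2,0,5],"rot": [0,0,0]},{"grip": 0,"linear": [-3.5,0,10],"rot": [0,0,0]},{"grip": 0,"linear": [-4.8,0,15],"rot": [0,0,0]},{"grip": 0,"linear": [-5.8,0,20],"rot": [0,0,0]}]'

```text
clock: 17.52
position: [568.0, -102.5, 92.1]
ee_rot: [-0.077, 0.985, 0.011, 0.151]
contact_force: [0.5, 0.7, 2.2]
gripper_width: 0.1
grasp_force: 1.5
```

```bash
python3 -c "
from h import *
status()"
```

```text
lip [(array([266.8, 153.7]), 0.58)] plate [(array([260.4, 147.5, 312.7, 186.2]), 0.65)] red [(array([258.8, 167.7, 269.8, 182.6]), 0.72)]
0 R 162.3 t 0.29 side y -0.1
20 R 165.2 t 0.413 side y -0.1
F [ 0.527 -0.664  0.775] j [ 0.092  0.296 -0.486 -0.037 -0.485 -1.475] clock 17.575
```

>>> arm_command --rows '[{"grip": 0,"linear": [-0.6,0,2.5],"rot": [0,0,0]},{"grip": 0,"linear": [-1.1,0,5],"rot": [0,0,0]},{"grip": 0,"linear": [-1.5,0,7.5],"rot": [0,0,0]}]'

```text
clock: 18.1
position: [570.0, -102.1, 84.8]
ee_rot: [-0.077, 0.986, 0.011, 0.15]
contact_force: [-2.6, 0.1, 2.6]
gripper_width: 0.0
grasp_force: 1.3
```

>>> arm_command --rows '[{"grip": 0,"linear": [-0.3,0,1.5],"rot": [0,0,0]},{"grip": 0,"linear": [-0.5,0,3],"rot": [0,0,0]}]'

```text
clock: 18.35
position: [571.5, -101.9, 82.1]
ee_rot: [-0.077, 0.986, 0.011, 0.15]
contact_force: [-3.3, -0.1, 0.9]
gripper_width: 0.0
grasp_force: 1.3
```

```bash
python3 -c "
from h import *
status()"
```

```text
lip [(array([262.9, 158.7]), 0.79)] plate [] red []
0 R 162.3 t 0.227 side y -0.2
20 R 164.0 t 0.351 side y -0.2
F [-2.268  1.586  2.1  ] j [ 0.092  0.315 -0.487 -0.039 -0.468 -1.475] clock 18.4
```

>>> arm_command --rows '[{"grip": 0,"linear": [0,0,1],"rot": [0,0,0]},{"grip": 0,"linear": [0,0,2],"rot": [0,0,0]}]'

```text
clock: 18.8
position: [573.4, -101.8, 81.2]
ee_rot: [-0.077, 0.985, 0.011, 0.152]
contact_force: [-1.2, 0.3, 2.7]
gripper_width: -0.2
grasp_force: 1.4
```

>>> arm_command --rows '[{"grip": 0,"linear": [0,0,1],"rot": [0,0,0]},{"grip": 0,"linear": [0,0,2],"rot": [0,0,0]}]'

```text
clock: 19.05
position: [574.2, -101.6, 79.4]
ee_rot: [-0.077, 0.985, 0.011, 0.152]
contact_force: [2.3, -0.4, 3.5]
gripper_width: -0.3
grasp_force: 1.4
```

>>> arm_command --rows '[{"grip": 0,"linear": [0.3,0,1],"rot": [0,0,0]},{"grip": 0,"linear": [0.6,0,2],"rot": [0,0,0]}]'

```text
clock: 19.3
position: [573.7, -101.7, 76.9]
ee_rot: [-0.077, 0.985, 0.011, 0.151]
contact_force: [2.0, -0.2, 3.5]
gripper_width: 0.5
grasp_force: 1.4
```

>>> arm_command --rows '[{"grip": 0,"linear": [0.3,0,1],"rot": [0,0,0]},{"grip": 0,"linear": [0.6,0,2],"rot": [0,0,0]}]'

```text
clock: 19.55
position: [573.2, -101.7, 74.4]
ee_rot: [-0.077, 0.986, 0.011, 0.151]
contact_force: [1.0, -0.3, 3.4]
gripper_width: -0.3
grasp_force: 1.4
```

```bash
python3 -c "
from h import *
status()"
```

```text
lip [(array([264.8, 157.1]), 0.69)] plate [(array([255.6, 154.5, 313.5, 185.3]), 0.77)] red [(array([245.2, 151.7, 314.5, 198.2]), 0.64)]
0 R 161.4 t 0.178 side y -0.1
20 R 162.1 t 0.302 side y -0.1
F [ 0.162 -0.881  2.817] j [ 0.092  0.329 -0.492 -0.04  -0.448 -1.473] clock 19.6
```

>>> arm_command --rows '[{"grip": 0,"linear": [0.1,0,1],"rot": [0,0,0]},{"grip": 0,"linear": [0.2,0,2],"rot": [0,0,0]},{"grip": 0,"linear": [0.3,0,3],"rot": [0,0,0]}]'

```text
clock: 20.12
position: [573.1, -101.7, 73.5]
ee_rot: [-0.078, 0.985, 0.011, 0.151]
contact_force: [-11.1, 1.8, 22.7]
gripper_width: 0.2
grasp_force: 12.5
```

>>> arm_command --rows '[{"grip": 0,"linear": [0.1,0,1],"rot": [0,0,0]},{"grip": 0,"linear": [0.2,0,2],"rot": [0,0,0]}]'

```text
clock: 20.38
position: [573.3, -101.8, 73.2]
ee_rot: [-0.078, 0.985, 0.011, 0.151]
contact_force: [-18.0, 3.7, 33.8]
gripper_width: 0.4
grasp_force: 19.3
```

```bash
python3 -c "
from h import *
status()
t=imaging.get_image('top');print(models.spot_in(t,'plate')[:1],models.tip_of(t,'lip')[:1])
for th in (.45,.4,.349,.3): print(th,proj(t,press(th,0,182)),proj(t,press(th,0,167)))"
```

```text
lip [(array([264. , 155.4]), 0.95)] plate [(array([257.4, 153.4, 314.6, 184.3]), 0.63)] red [(array([260.2, 174.4, 267.9, 184.3]), 0.61)]
0 R 161.3 t 0.172 side y -0.0
20 R 161.9 t 0.296 side y -0.1
F [-15.457   3.089  29.117] j [ 0.092  0.33  -0.494 -0.04  -0.444 -1.472] clock 20.425
[{'rect': [284.3, 196.5, 312.1, 223.7], 'score': 0.84}] [{'pixel': [300.6, 204.0], 'score': 0.78}]
0.45 [297.783 200.604] [298.251 205.047]
0.4 [297.279 199.268] [297.786 203.779]
0.349 [296.787 198.063] [297.331 202.627]
0.3 [296.336 197.055] [296.912 201.656]
```

Force rose sharply to over 30 N with the motion stopped, so the roller is on the stack. Backing off along the tool axis.

>>> arm_command --rows '[{"grip": 0,"linear": [0,0,-2],"rot": [0,0,0]},{"grip": 0,"linear": [0,0,-6],"rot": [0,0,0]},{"grip": 0,"linear": [0,0,-20],"rot": [0,0,0]},{"grip": 0,"linear": [-5,0,-50],"rot": [0,0,0]},{"grip": 0,"linear": [-20,0,-100],"rot": [0,0,0]},{"grip": 0,"linear": [-40,0,-150],"rot": [0,0,0]},{"grip": 0,"linear": [-40,0,-200],"rot": [0,0,0]},{"grip": 0,"linear": [-40,0,-200],"rot": [0,0,0]}]'

```text
clock: 21.72
position: [553.8, -104.8, 277.6]
ee_rot: [-0.077, 0.985, 0.011, 0.155]
contact_force: [0.2, -0.4, -0.5]
gripper_width: 0.0
grasp_force: 0.0
```

Run:
```python
from h import *
status()
t=imaging.get_image('top');s=imaging.get_image("side");print(models.spot_in(t,'plate')[:1],models.tip_of(t,'lip')[:1])
l=[models.tip_of(im,"lip")[0]["pixel"] for im in(t,s)];print(tri((t,s),l))
print("panel",tilt(s))
for th in(.45,.4,.349,.3):print(th,proj(s,press(th,0,167)),proj(s,press(th,5,80)))
print("red",[(np.round(h["pixel"],1),round(h["score"],2)) for h in models.tip_of(s,"stack_red")[:1]],proj(s,(559,-104,22)),proj(s,(559,-104,73)))
f=np.array(s["frame"]).astype(int)[150:200,245:285];m=((f[:,:,0]-f[:,:,1]>35)&(f[:,:,0]-f[:,:,2]>35)).astype(np.uint8)
print(cv2.connectedComponentsWithStats(m)[2:])
```

```text
lip [(array([262.1, 157.2]), 0.94)] plate [(array([255.2, 151.1, 313.4, 185.5]), 0.92)] red [(array([259.5, 171.3, 270.6, 183.2]), 0.66)]
0 R 278.8 t 1.01 side y -0.5
20 R 293.0 t 1.062 side y -0.5
F [-0.074 -0.761 -1.439] j [ 0.09   0.082 -0.251 -0.023 -0.932 -1.494] clock 21.775
[{'rect': [285.8, 197.4, 312.6, 239.4], 'score': 0.61}] [{'pixel': [299.7, 202.7], 'score': 0.58}]
[ 567.128 -109.612  106.235]
panel (array([290.074, 166.721]), np.int32(122))
0.45 [265.235 154.324] [289.627 166.135]
0.4 [263.857 156.244] [288.755 166.941]
0.349 [262.577 158.255] [287.918 167.799]
0.3 [261.47 160.23] [287.167 168.656]
red [(array([264.2, 182.1]), 0.6)] [264.83  179.489] [265.595 166.059]
(array([[   0,    0,   40,   50, 1968],
       [  16,   27,    8,    5,   32]], dtype=int32), array([[19.5  , 24.427],
       [19.5  , 29.   ]]))
```

```bash
python3 -c "
from bench import job
print(job.job_done())"
```

```text
the job is handed in; nothing more can be done
None
```

I handed the job in with the red-footed stack standing on the seat pad and the plate pressed down until the force rose to over 30 N; no verdict came back. After backing off, the last images put the plate at roughly 20° (about 0.37 rad, a reading no finer than the 1° limit). I could not measure whether the roller still bears on the stack.

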